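Check a battery cell at full load on a bench tester

ROBOT

A 7-joint arm with a two-finger parallel gripper is mounted at the origin on the work surface; the furniture and walls round the work are solid. World frame = base frame: x ahead of the robot, y to its left, z up, the work surface at z = 0. Lengths are in m, angles in rad, forces in N, time in s.
With the tool pointing down it reaches from about 0.425 to 0.95 m from the base axis. Payload 4.7 kg.
Tool frame: the origin (TCP) lies at the very end of the fingers, on their centre line; the grasp point (between the pads) lies arm.hold_point_z behind it (arm.hold_point_z is the distance from the TCP to the grasp point, in m); z points along the fingers, y is the direction in which the jaws open and shut (so a half turn about z gives the same grasp; the last joint's range is limited). The gripper opens to 87 mm and grips with 3 to 60 N. Pads are 19 mm wide; open, the fingers measure 117 mm over their backs; the gripper's body (75 mm by 190 mm) begins 51 mm behind the grasp point.
Start: joints at [-1.367, 0.469, -0.049, 1.532, 0.024, 1.141, -0.082], TCP at [0.156, 0.657, 0.223] pointing down, gripper open.
Joint ranges: [-2.59, 2.59], [-0.33, 1.99], [-1.39, 1.29], [0.1, 2.45], [-1.04, 4.18], [0.21, 1.99], [-2.66, 2.66]. Speed limits (rad/s): [2.57, 2.57, 3.14, 3.14, 3.14, 3.14, 3.14].

INTERFACE

Orientations are given as a unit quaternion [w, x, y, z].
In Python, from bench import arm gives the robot as it stands.
- The arm moves only by the shell command python3 -m crank 'ROWS' [OPENING]. ROWS is JSON, a list of rows, each a list of 2 entries, a list of its own where there are three numbers: the shift along the world's x, y, z in m, then the turn, a rotation vector about the world's x, y, z in rad. In form: [[[dx, dy, dz], [rx, ry, rz]], ...]. A call has 1 to 5 rows; each row shifts and turns the commanded pose from where the row before left it; what a row does not reach is not made up. A row lasts 1/10 s, in which the tool goes at most 50 mm and 8.59 degrees, less where a joint would pass 70% of its speed; a pose out of reach is approached as far as the arm can. A call is refused whole if a number of a shift passes 0.05 or a number of a turn 0.15, either way. A call with a gripper value outside its range is refused whole. OPENING is the opening, from 0 (shut) to 1 (fully open), set as the call begins (- or left out, the last holds). The fingers move at their own pace and stop on an object; the grip force is fixed at half the most. Time passes only in rows, so rows that do not move let the fingers close. It gives the time, the measured TCP pose, the force and the opening at its end, in the units of the state.
- arm.observe(): the state, without advancing time (a new reading comes with each control period).
- arm.read_camera(name): name is "scene" or "top" or "wrist"; returns the picture (480x640x3 uint8, red, green, blue); there is no depth.
- arm.camera_info(name): a dict with "mtx" (3x3 intrinsics, pixels), "cam_to_world" (4x4, takes a point from camera to world coordinates). Camera axes: x right, y up, looking along -z (the intrinsics and any distortion apply to the point x, -y, -z); pixel columns grow to the right and rows downward; lengths in m; the calibration is good to about 2 mm. A picture is of the moment at which its call begins: read the wrist's pose just before it. camera_info takes no time and is no camera call; for the wrist camera it gives the pose at the moment of the call.
- arm.close_job(): hands the job in, once; it reports no verdict.
Trained networks look in the newest picture that a camera, given by its name, has taken for a name from the list of things; names that differ only in an ending like _2 or _b are one class to them, and where a whole thing is asked for, a point or a joint stands for the part that bears it (a point fixed in the world has none). Each returns a list of dicts, best first, with "confidence" (0 to 1); they miss things now and then, are a little off and sometimes report something else, mostly with a low value. They report only what shows in the picture. A call takes as long as a camera call. They do not tell look-alikes from the thing itself.
- arm.silhouettes(camera, query): "pixels" (480x640 bool, what is visible of it).
- arm.mark_of(camera, query): "location" ([x, y, z] in m, in world coordinates, good to about 4 mm: a listed point, or the origin of a listed thing).
The state is a dict: "time": time; "q": joint angles; "joint_vel": joint speeds; "joint_efforts": joint torques, N m; "ee_pos": TCP position; "tcp_rot": TCP orientation; "force": force on the tool from outside, world axes, zero at the start; "wrist_torque": the same for the moment, N m; "grip_width": finger opening in m.
Only numpy, scipy, OpenCV 4.12 (cv2) and the standard library are available. Lean on these libraries where they do the work, as an engineer would, in place of code of your own. Each camera call takes 0.05 s, during which the arm holds its last target.

TASK

Check the loose AA battery under full load. Load it into the cradle of the battery tester, between the sprung slide and the fixed contact, with its plus end against the fixed contact on the red block, and let go so that the slide clamps it. Then turn the tester's sprung dial clockwise, past its first and second clicks to the third one (three red pips), and finish while holding it there with the gripper's fingers against its return spring, so that the reading can be taken; the dial flies back if let go. Do not disturb the tealight, the thread spool or the dropper bottle.

Things in the scene. Friction and masses are not known exactly. Their poses are not given: they have to be found in the camera images.
- tester: bench battery tester, 152 (x) x 196 (y) x 34 mm, light grey top shell on a dark base, fixed to the worktop. Origin under its centre; x points away from the robot at yaw 0, y to the left, z up. Flat deck at z = 34 mm. On the far half (x = 36 mm) the cradle, a straight line along y: at the + end a fixed metal contact in front of a red block, at the other end the sprung slide. On the near half the dial (right, x = -36, y = -43 mm) and a display window (left).
- plus_contact (a point): where the centre of the cell's plus end comes when seated: on the inner face of the fixed metal contact, on the cradle's axis, 9.2 mm above the deck; axes as the tester's. The seated cell lies from here towards the tester's -y. The contact plate is 15 mm wide, its upright face ends 14.5 mm above the deck, and above that a lead-in lip leans outwards (+y) to 20 mm above the deck; the red block behind it is 13 mm high.
- cell_seat (a point): centre of a seated cell, on the cradle's axis, 9.2 mm above the deck, 25.2 mm from the fixed contact; axes as the tester's. A cell lies on two pairs of rounded rails, one pair near each end (14 mm or more from the cell's middle), that cradle it from both sides; they rise 5 mm above the deck and reach 10 mm to either side of the axis. Nothing else rises from the deck within 30 mm to either side of the cell's middle.
- slide_face (a point): point on the slide's contact face that looks to the tester's +y, on the cradle's axis, 9.2 mm above the deck; axes as the tester's, moves with the slide. The face is a dark upright plate 22 mm wide (x) that reaches from 6 to 38 mm above the deck, so it stands 18 mm higher than the fixed contact: a cell held level above the fixed contact can push it back with its minus end and then be lowered past the contact.
- slide (a joint): sprung slide contact, travel in m: 0 at rest (40 mm gap between the contacts), grows to 0.024 as the slide is pushed towards the tester's -y; about 0.010 with the cell seated. A spring returns it: 1.6 N at rest, 2.8 N with the cell seated, 4.4 N at its stop.
- cell: loose AA battery, a cylinder 14.6 mm in diameter and 50.3 mm long, green with a silver-white end, 23 g, lying on the worktop. Origin on its underside in the middle as built, 7.3 mm from its axis; its y axis is the cell's axis and points away from the plus end. It can roll.
- cell_plus (a point): centre of the cell's plus end face, on its axis, 25.1 mm from the middle; the plus end is the green end with the small metal nub; the minus end is silver-white.
- dial_grip (a point): point on the dial's axis at the middle of its grip bar, 21 mm above the deck; its x axis runs along the bar towards the white pointer line, z up. The dial is black: a round skirt 48 mm across and 6 mm high, on it an upright bar 46 mm long, 12.5 mm thick, from 8 to 31 mm above the deck. The axis is vertical.
- dial (a joint): turn of the dial in rad, 0 at rest (pointer at the ring mark, 0.576 anticlockwise from the tester's x axis), growing clockwise from above. Clicks at 0.384 (one pip), 0.768 (two) and 1.152 (three red); stop at 1.21. A spring returns it from everywhere. Torque needed: 0.03 to 0.07 N m just before each click, up to 0.12, 0.14, 0.16 on the way to the first, second, third; 0.12 holds the third.
- tealight: bystander: tealight candle in a metal cup, 38 mm across, 15 mm high; origin under its centre; stands right of the tester
- spool: bystander: white-ended spool of red thread, 27 mm across, 34 mm high; origin under its centre; stands left, near the robot
- dropper: bystander: small amber dropper bottle with a black bulb, 33 mm across, 102 mm high; origin under its centre; stands right of the tester, further back
Not all that is in view belongs to the job. What is shaped like the cell but orange or purple is not meant.

How it is judged:
On the way, in this order (a step that is already met when the one before it is completed fails the run):
1. the cell lies in the cradle, plus end against the fixed contact, clamped by the slide and let go (x of cell_plus in the frame of plus_contact between -0.003 and 0.003 m and y of cell_plus in the frame of plus_contact between -0.003 and 0.003 m and z of cell_plus in the frame of plus_contact between -0.003 and 0.003 m and angle between the y axis of cell and the y axis of tester, either way round below 0.1 rad and value of joint slide above 0.0075 m and contact force between the fingers and cell below 0.05 N), for 0.3 s.
2. with the cell in place the fingers hold the dial at its third click (all of step 1 and value of joint dial above 1.05 rad and contact force between the fingers and dial above 0.5 N), for 0.3 s.
At the end, for the whole second after the job is handed in: Cell untouched in the cradle: plus end within 3 mm of the plus contact point along each axis, cell axis within 0.1 rad of the cradle's, slide beyond 7.5 mm. Dial at rest beyond 1.05 rad (third click 1.152), fingers pressing on it with more than 0.5 N (all of step 2 and velocity of joint dial between -0.3 and 0.3 rad/s and linear speed of cell below 0.02 m/s); the arm keeps its last pose, push and grip.
It fails at once if the tealight is pushed aside by more than 20 mm or tipped over (distance of tealight from where it was at the start of the episode above 0.02 m or angle between tealight's own z axis and vertical above 0.5 rad).
It fails at once if the thread spool is pushed aside by more than 20 mm or tipped over (distance of spool from where it was at the start of the episode above 0.02 m or angle between spool's own z axis and vertical above 0.5 rad).
It fails at once if the dropper bottle is pushed aside by more than 20 mm or tipped over (distance of dropper from where it was at the start of the episode above 0.02 m or angle between dropper's own z axis and vertical above 0.5 rad).
It also fails if it takes over 54 s, if anything falls off the work surface, if the arm or the gripper's body presses on something with over 40 N, if the wrist force passes 120 N, or if a joint passes its speed limit or range.

## Working session

There is one attempt and no reset: what is moved stays moved. The work goes in short steps, Python scripts to look and compute and a shell command to move; the robot and the scene stay as the last step left them, time stands still between calls to the robot, and variables do not carry over. Pictures are saved under pics/ and viewed, and the job is handed in when it is done.

```bash
ls; mkdir -p pics; python3 - <<'E'
from bench import arm
import cv2
o=arm.observe(); print({k:(v if not hasattr(v,'round') else v) for k,v in o.items()}); print(arm.hold_point_z)
for n in ['top','scene']:
    im=arm.read_camera(n); cv2.imwrite(f'pics/{n}0.png',im[:,:,::-1])
    i=arm.camera_info(n); print(n,i)
E
```

```text
pics
{'time': 0.0, 'q': array([-1.36690127,  0.46946361, -0.04859446,  1.53371822,  0.02410207,
        1.14100476, -0.0823003 ]), 'joint_vel': array([ 6.68847095e-04,  2.24010352e-03, -8.89442359e-04,  4.49656202e-04,
        1.14077182e-03, -5.81493122e-05, -3.40572327e-04]), 'joint_efforts': array([-5.59315777e-04, -5.07979882e+01, -7.95022119e-02, -2.36154020e+01,
       -6.09912677e-02,  3.79599526e-02,  1.77082002e-04]), 'ee_pos': array([0.15557087, 0.65619378, 0.22147422]), 'tcp_rot': array([-7.82336986e-05,  1.16118776e-01,  9.93234827e-01, -1.00102800e-03]), 'force': array([ 0.1477695,  0.1368241, -0.5729635]), 'wrist_torque': array([ 0.01561863, -0.03204718,  0.0174615 ]), 'grip_width': 0.08670184258544301}
0.0187
top {'mtx': array([[518.65143808,   0.        , 320.4052223 ],
       [  0.        , 518.65143808, 243.86283289],
       [  0.        ,   0.        ,   1.        ]]), 'cam_to_world': array([[-0.02767072,  0.99857315, -0.04567259,  0.45234977],
       [-0.99929812, -0.02647885,  0.02649788, -0.07364795],
       [ 0.02525071,  0.04637375,  0.99860497,  1.03024259],
       [ 0.        ,  0.        ,  0.        ,  1.        ]])}
scene {'mtx': array([[486.46107298,   0.        , 313.75582607],
       [  0.        , 486.46107298, 237.80890715],
       [  0.        ,   0.        ,   1.        ]]), 'cam_to_world': array([[-0.80205625,  0.46096665, -0.37975718,  0.16337053],
       [-0.59712399, -0.63189425,  0.494118  ,  0.32757261],
       [-0.01219446,  0.62307255,  0.78206898,  0.74540647],
       [ 0.        ,  0.        ,  0.        ,  1.        ]])}
```

View pics/top0.png

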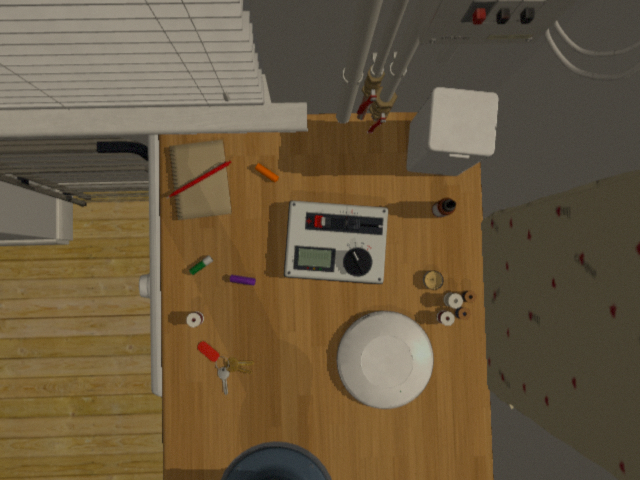

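View pics/scene0.png

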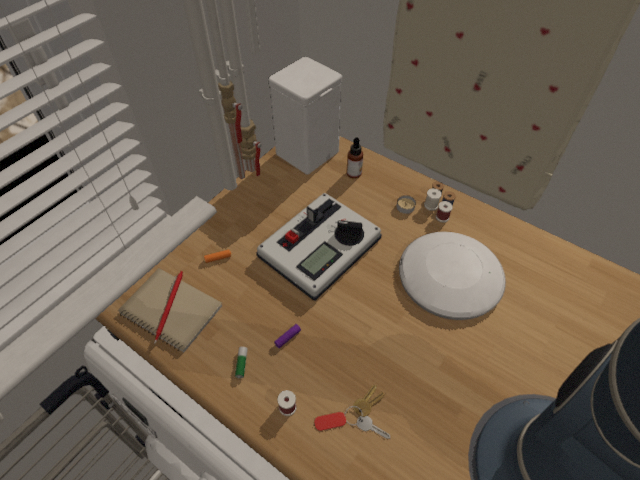

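```bash
cat > h.py <<'E'
import numpy as np,cv2
from bench import arm
def info(n):
    i=arm.camera_info(n); return np.array(i['mtx']),np.array(i['cam_to_world'])
def proj(n,P,ci=None):
    K,T=ci or info(n); P=np.atleast_2d(P); c=(P-T[:3,3])@T[:3,:3]; c=c*[1,-1,-1]; u=c@K.T; return u[:,:2]/u[:,2:]
def ray(n,uv,ci=None):
    K,T=ci or info(n); d=np.linalg.solve(K,[uv[0],uv[1],1.])*[1,-1,-1]; d=T[:3,:3]@d; return T[:3,3],d/np.linalg.norm(d)
def onz(n,uv,z,ci=None):
    o,d=ray(n,uv,ci); return o+d*(z-o[2])/d[2]
def tri(a,b):
    A=np.zeros((3,3));B=np.zeros(3)
    for n,uv in (a,b):
        o,d=ray(n,uv); M=np.eye(3)-np.outer(d,d); A+=M;B+=M@o
    return np.linalg.solve(A,B)
def crop(n,u0,v0,w,h,s,name):
    im=arm.read_camera(n)[v0:v0+h,u0:u0+w,::-1]; cv2.imwrite(name,cv2.resize(im,None,fx=s,fy=s,interpolation=cv2.INTER_CUBIC))
E
python3 - <<'E'
from h import *
np.set_printoptions(precision=4,suppress=True)
print('rail end',tri(('top',(306,117)),('scene',(212,205))))
for q in ['tester','plus_contact','cell_seat','slide_face','cell','cell_plus','dial_grip','tealight','spool','dropper']:
    for n in ['top','scene']:
        r=arm.mark_of(n,q)
        print(q,n,[(np.round(x['location'],4).tolist(),round(float(x['confidence']),2)) for x in r[:4]])
crop('top',150,140,260,195,3,'pics/topc.png')
crop('scene',220,170,200,150,4,'pics/scenec.png')
print(arm.observe()['time'])
E
```

```text
rail end [ 0.7494 -0.0828  0.005 ]
tester top [([0.5015, -0.129, -0.0012], 0.87), ([0.3642, 0.1458, 0.0001], 0.24)]
tester scene [([0.505, -0.1313, 0.0004], 0.92)]
plus_contact top [([0.5385, -0.1086, 0.0413], 0.58)]
plus_contact scene [([0.5422, -0.1111, 0.0424], 0.73)]
cell_seat top [([0.5371, -0.1335, 0.0426], 0.68)]
cell_seat scene [([0.539, -0.1308, 0.0421], 0.58)]
slide_face top [([0.4674, 0.1376, 0.0004], 0.74), ([0.5367, -0.1514, 0.0438], 0.68)]
slide_face scene [([0.5348, -0.1502, 0.047], 0.58)]
cell top [([0.4674, 0.1378, -0.0004], 0.77), ([0.4362, 0.0535, 0.0001], 0.76), ([0.6426, 0.0038, -0.0011], 0.47)]
cell scene [([0.4315, 0.0555, 0.0003], 0.69), ([0.6437, 0.0017, 0.0014], 0.68), ([0.463, 0.1365, -0.0029], 0.6)]
cell_plus top [([0.4519, 0.1586, 0.0062], 0.63), ([0.63, -0.0168, 0.0066], 0.61)]
cell_plus scene [([0.4391, 0.0813, 0.0084], 0.6), ([0.4472, 0.1553, 0.0059], 0.57), ([0.6297, -0.0196, 0.0049], 0.49)]
dial_grip top [([0.461, -0.17, 0.0533], 0.74)]
dial_grip scene [([0.4607, -0.1741, 0.0551], 0.8)]
tealight top [([0.5402, -0.1346, 0.0426], 0.67), ([0.4209, -0.3206, -0.0009], 0.53)]
tealight scene [([0.4633, 0.1348, 0.0021], 0.72), ([0.419, -0.3167, -0.0006], 0.54)]
spool top [([0.3612, 0.1423, 0.0024], 0.62)]
spool scene [([0.3582, 0.1443, 0.0022], 0.71)]
dropper top [([0.5635, -0.3406, 0.0042], 0.74)]
dropper scene [([0.5623, -0.3361, 0.0002], 0.97)]
1.2
```

View pics/topc.png

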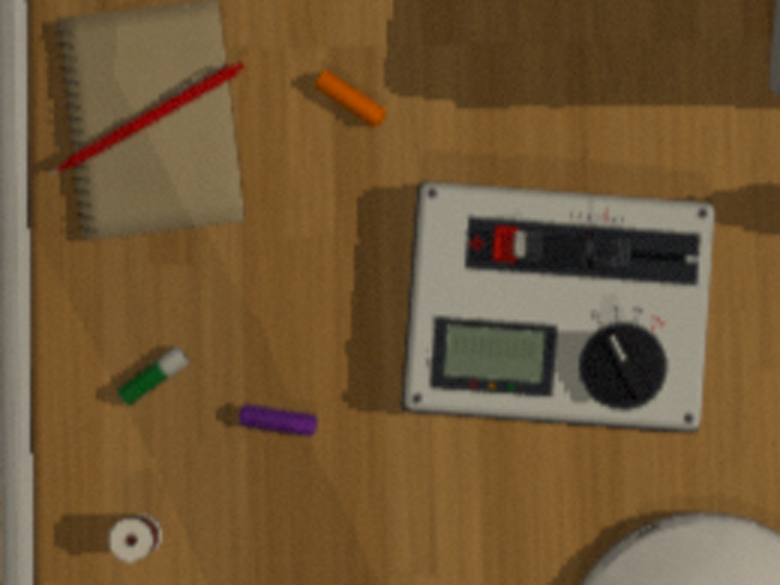

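View pics/scenec.png

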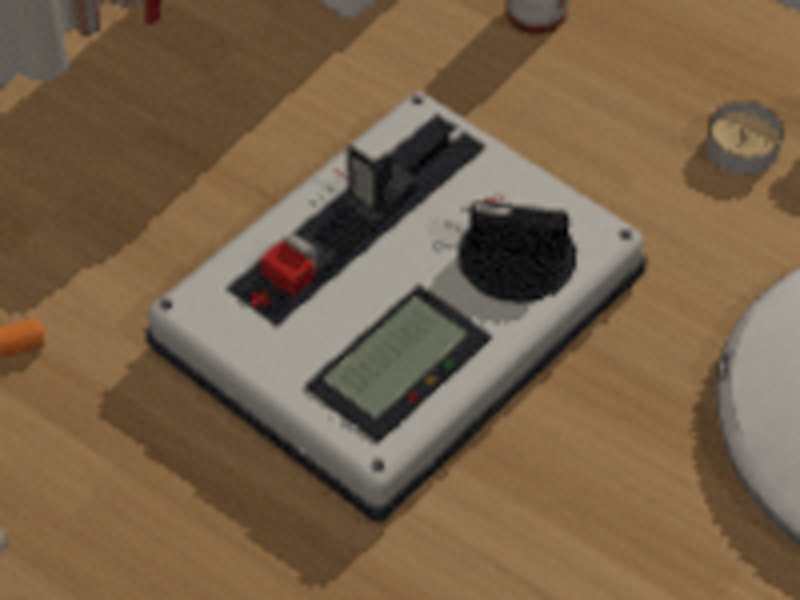

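```bash
python3 - <<'E'
from h import *
cv2.imwrite('pics/wrist0.png',arm.read_camera('wrist')[:,:,::-1])
c=cv2.imread('pics/top0.png');cv2.imwrite('pics/topl.png',cv2.resize(c[80:420,0:320],None,fx=2.2,fy=1.7))
np.set_printoptions(precision=4,suppress=True)
K,T=info('wrist');print(T)
# ray closeness tests
for a,b in [((306,104),(207,201)),((306,131),(212,207)),((306,117),(212,205)),((154,392),(255,480)),((150,130),(95,340)),((158,392),(100,340))]:
    p=tri(('top',a),('scene',b)); print(a,b,p,proj('top',p)-a,proj('scene',p)-b)
E
```

```text
[[ 0.2303 -0.9422 -0.2431  0.09  ]
 [ 0.9731  0.2226  0.0593  0.6726]
 [-0.0018 -0.2502  0.9682  0.3854]
 [ 0.      0.      0.      1.    ]]
(306, 104) (207, 201) [ 0.7743 -0.0861 -0.0008] [[3.232  3.8213]] [[-4.792  -0.4321]]
(306, 131) (212, 207) [ 0.7247 -0.0755  0.0206] [[-1.4296 -1.5433]] [[2.0686 0.0754]]
(306, 117) (212, 205) [ 0.7494 -0.0828  0.005 ] [[1.928  2.2239]] [[-2.8514 -0.2054]]
(154, 392) (255, 480) [0.275  0.2317 0.1173] [[-20.8455 -16.3714]] [[38.1144 -8.2998]]
(150, 130) (95, 340) [ 0.7505  0.2484 -0.0734] [[2.7216 2.373 ]] [[-4.224 -0.036]]
(158, 392) (100, 340) [0.347  0.2016 0.4096] [[-83.2368 -27.5961]] [[129.9436 -46.821 ]]
```

View pics/topl.png

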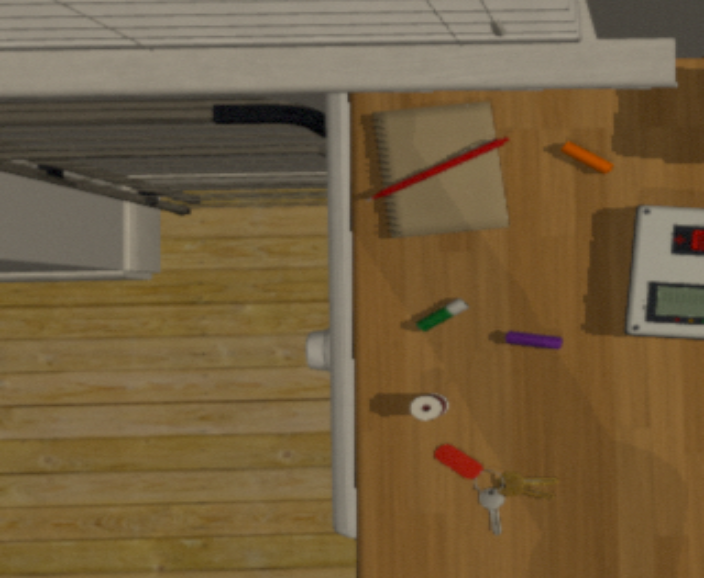

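View pics/wrist0.png

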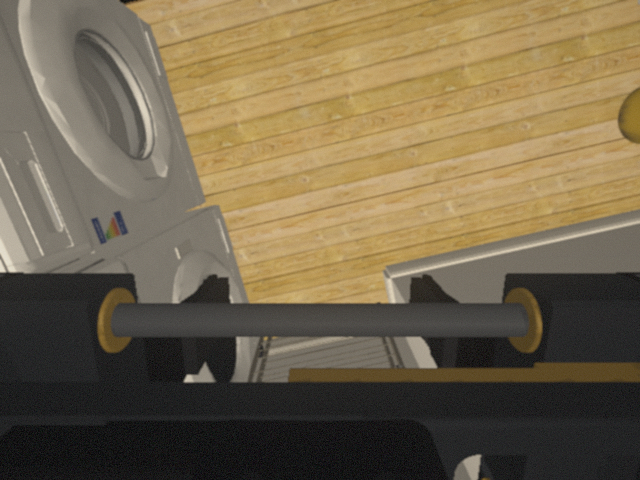

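The three look-alikes in the top picture are green with a white end at (201,265), orange at (267,172) and purple at (243,280). Only the green one fits the description, and the enlarged crop confirms it: the green plus end is at lower left (crop 122,392) and the silver end at upper right. The tester's red block is on the left (+y) side.

```bash
cat >> h.py <<'E'
def cellpose(n,z=0.0073,center=None,r=40,name=None):
    """silhouette-free colour fit: green part + white part -> ends"""
    im=arm.read_camera(n); hsv=cv2.cvtColor(im,cv2.COLOR_RGB2HSV)
    g=cv2.inRange(hsv,(45,90,30),(90,255,255))
    return im,hsv,g
E
python3 - <<'E'
from h import *
np.set_printoptions(precision=4,suppress=True)
for n,w in (('top',(201,265)),('scene',(241,363))):
    arm.read_camera(n)
    for r in arm.silhouettes(n,'cell'):
        m=np.array(r['pixels'])
        v,u=np.nonzero(m)
        if abs(u.mean()-w[0])>12 or abs(v.mean()-w[1])>12: continue
        P=np.array([onz(n,(a,b),0.0073)[:2] for a,b in zip(u,v)])
        c=P.mean(0); U,S,V=np.linalg.svd(P-c,full_matrices=False)
        t=(P-c)@V[0]; s=(P-c)@V[1]
        print(n,r['confidence'],len(u),'c',c,'mid',c+V[0]*(t.max()+t.min())/2,'dir',V[0],np.degrees(np.arctan2(V[0][1],V[0][0])),'len',np.ptp(t),np.ptp(s))
# tester corners: screws in top crop
def top(c): return (150+c[0]/3,140+c[1]/3)
for c in [(431,192),(703,212),(417,399),(688,418)]:
    print('screw',onz('top',top(c),0.034))
def sc(c): return (220+c[0]/4,170+c[1]/4)
for c in [(166,304),(419,100),(377,465),(626,234)]: print('screw s',onz('scene',sc(c),0.034))
E
```

```text
top 0.58 139 c [0.4662 0.1334] mid [0.4653 0.1346] dir [-0.5752  0.818 ] 125.1158851689737 len 0.0485693331832 0.01258014523177361
scene 0.8 252 c [0.4638 0.137 ] mid [0.4649 0.1356] dir [-0.5802  0.8145] 125.46132577214681 len 0.049951365463137505 0.015105367070538729
screw [ 0.5762 -0.0507  0.034 ]
screw [ 0.5589 -0.2256  0.034 ]
screw [ 0.4437 -0.0384  0.034 ]
screw [ 0.4267 -0.2115  0.034 ]
screw s [ 0.5753 -0.0494  0.034 ]
screw s [ 0.5567 -0.2232  0.034 ]
screw s [ 0.444  -0.0363  0.034 ]
screw s [ 0.4262 -0.2101  0.034 ]
```

```bash
python3 -m crank '[[[0.0238,-0.04,-0.0015],[0,0,-0.0556]],[[0.0238,-0.04,-0.0015],[0,0,-0.0556]],[[0.0238,-0.04,-0.0015],[0,0,-0.0556]],[[0.0238,-0.04,-0.0015],[0,0,-0.0556]],[[0.0238,-0.04,-0.0015],[0,0,-0.0556]]]' 0.6
```

```text
time: 1.95
ee_pos: [0.2755, 0.4552, 0.2152]
tcp_rot: [0.0, 0.254, 0.967, 0.0]
force: [0.4, 0.8, 0.4]
grip_width: 0.0567
```

```bash
python3 -m crank '[[[0.0238,-0.04,-0.0015],[0,0,-0.0556]],[[0.0238,-0.04,-0.0015],[0,0,-0.0556]],[[0.0238,-0.04,-0.0015],[0,0,-0.0556]],[[0.0238,-0.04,-0.0015],[0,0,-0.0556]],[[0.0238,-0.04,-0.0015],[0,0,-0.0556]]]'
python3 -m crank '[[[0.0238,-0.04,-0.0015],[0,0,-0.0556]],[[0.0238,-0.04,-0.0015],[0,0,-0.0556]],[[0.0238,-0.04,-0.0015],[0,0,-0.0556]],[[0,0,0],[0,0,0]],[[0,0,0],[0,0,0]]]'
python3 - <<'E'
from h import *
o=arm.observe();print(o['ee_pos'],o['tcp_rot'],o['time'])
cv2.imwrite('pics/wrist1.png',arm.read_camera('wrist')[:,:,::-1])
E
```

```text
time: 2.45
ee_pos: [0.3945, 0.2552, 0.2079]
tcp_rot: [0.0, 0.385, 0.923, 0.001]
force: [0.7, 1.5, 0.3]
grip_width: 0.0524
time: 2.95
ee_pos: [0.4654, 0.1361, 0.2032]
tcp_rot: [-0.0, 0.461, 0.887, 0.0]
force: [-0.4, 0.5, -0.8]
grip_width: 0.0519
[0.46539741 0.13609372 0.20318899] [-2.54564622e-05  4.60897052e-01  8.87453582e-01  2.17205347e-04] 2.95
```

View pics/wrist1.png

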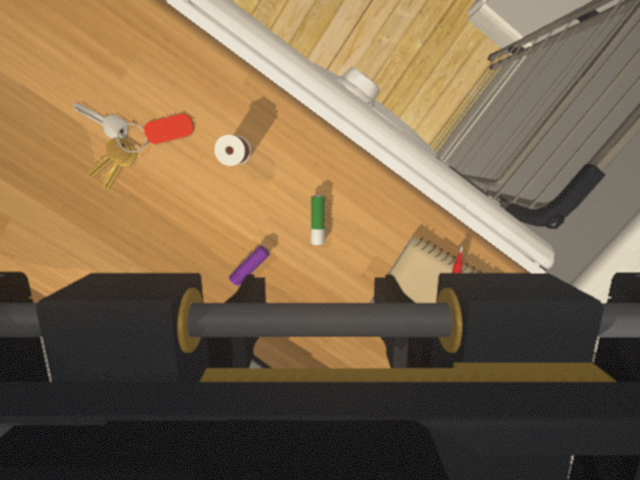

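The wrist view shows the green cell upright at (317,220), with the silver end at the bottom (317,240) and the spool clear at (232,151).

```bash
python3 - <<'E'
from h import *
np.set_printoptions(precision=4,suppress=True)
ci=info('wrist');n='wrist'
arm.read_camera(n)
for r in arm.silhouettes(n,'cell'):
    m=np.array(r['pixels']); v,u=np.nonzero(m)
    if abs(u.mean()-317)>15: continue
    P=np.array([onz(n,(a,b),0.0073,ci)[:2] for a,b in zip(u,v)])
    c=P.mean(0); U,S,V=np.linalg.svd(P-c,full_matrices=False)
    t=(P-c)@V[0]; s=(P-c)@V[1]
    print(r['confidence'],c,'mid',c+V[0]*(t.max()+t.min())/2+V[1]*(s.max()+s.min())/2,np.degrees(np.arctan2(V[0][1],V[0][0])),np.ptp(t),np.ptp(s))
o=arm.observe();w,x,y,z=o['tcp_rot'];print('jaw deg',np.degrees(np.arctan2(y*y-x*x,2*x*y)))
E
```

```text
0.67 [0.4646 0.1346] mid [0.4648 0.1344] -54.74198090460328 0.05064901160015076 0.013415266013575695
jaw deg 35.426480176964
```

```bash
python3 -m crank '[[[0,-0.001,-0.045],[0,0,0]],[[0,0,-0.045],[0,0,0]],[[0,0,-0.045],[0,0,0]],[[0,0,-0.045],[0,0,0]],[[0,0,-0.01],[0,0,0]]]'
python3 -m crank '[[[0,0,-0.006],[0,0,0]],[[0,0,0],[0,0,0]]]'
```

```text
time: 3.6
ee_pos: [0.4612, 0.1364, 0.0093]
tcp_rot: [-0.003, 0.458, 0.889, -0.003]
force: [-0.3, -0.8, 0.1]
grip_width: 0.0519
time: 3.8
ee_pos: [0.4658, 0.1366, 0.0079]
tcp_rot: [0.0, 0.459, 0.888, 0.001]
force: [-0.1, 0.4, 0.8]
grip_width: 0.0521
```

```bash
python3 -m crank '[[[-0.001,-0.0015,-0.004],[0,0,0]],[[0,0,0],[0,0,0]]]'; python3 -m crank '[[[0,0,0],[0,0,0]],[[0,0,0],[0,0,0]],[[0,0,0],[0,0,0]],[[0,0,0],[0,0,0]],[[0,0,0],[0,0,0]]]' 0.1
```

```text
time: 4.0
ee_pos: [0.4648, 0.1346, 0.0043]
tcp_rot: [0.001, 0.46, 0.888, 0.001]
force: [-0.3, -0.1, 0.2]
grip_width: 0.0523
time: 4.5
ee_pos: [0.4641, 0.1343, 0.0031]
tcp_rot: [-0.0, 0.46, 0.888, 0.0]
force: [0.5, 0.7, 0.9]
grip_width: 0.0203
```

```bash
python3 -m crank '[[[0,0,0],[0,0,0]],[[0,0,0],[0,0,0]],[[0,0,0],[0,0,0]]]' 0; python3 - <<'E'
from h import *
crop('scene',180,300,130,110,5,'pics/sg.png')
E
```

```text
time: 4.8
ee_pos: [0.4641, 0.1343, 0.003]
tcp_rot: [-0.0, 0.46, 0.888, 0.0]
force: [-0.8, 0.5, -0.0]
grip_width: 0.0137
```

View pics/sg.png

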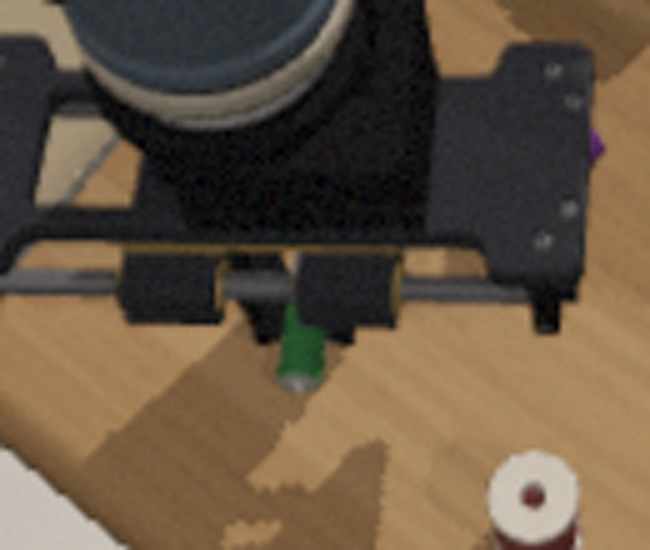

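```bash
python3 -m crank '[[[0,0,0.03],[0,0,0]],[[0,0,0.045],[0,0,0]],[[0,0,0.045],[0,0,0]],[[0,0,0.03],[0,0,0]]]'
python3 -m crank '[[[0.0123,-0.042,0],[0,0,-0.1196]],[[0.0123,-0.042,0],[0,0,-0.1196]],[[0.0123,-0.042,0],[0,0,-0.1196]],[[0.0123,-0.042,0],[0,0,-0.1196]],[[0.0123,-0.042,0],[0,0,-0.1196]]]'
python3 -m crank '[[[0.0123,-0.044,0],[0,0,-0.1196]],[[0,0,0],[0,0,0]],[[0,0,0],[0,0,0]]]'
python3 - <<'E'
from h import *
o=arm.observe();print(o['ee_pos'],o['tcp_rot'],o['time'],o['force'])
w,x,y,z=o['tcp_rot'];print('jaw deg',np.degrees(np.arctan2(y*y-x*x,2*x*y)))
print(info('wrist'))
cv2.imwrite('pics/wrist2.png',arm.read_camera('wrist')[:,:,::-1])
crop('scene',220,130,200,150,4,'pics/scene2.png')
E
```

```text
time: 5.25
ee_pos: [0.4649, 0.1344, 0.1559]
tcp_rot: [0.001, 0.46, 0.888, 0.001]
force: [1.5, -0.6, -0.3]
grip_width: 0.0135
time: 5.75
ee_pos: [0.5256, -0.0772, 0.1532]
tcp_rot: [-0.0, 0.703, 0.712, 0.0]
force: [0.8, 0.0, 0.2]
grip_width: 0.0134
time: 6.05
ee_pos: [0.5375, -0.1206, 0.1527]
tcp_rot: [-0.0, 0.743, 0.669, -0.0]
force: [-0.2, -0.3, 0.2]
grip_width: 0.0137
[ 0.53746672 -0.12064347  0.15274723] [-2.39927927e-04  7.43013189e-01  6.69276646e-01 -3.40355476e-04] 6.05 [-0.24218258 -0.31937033  0.18421806]
jaw deg -5.9774700817262625
(array([[358.84630014,   0.        , 319.34227097],
       [  0.        , 358.84630014, 243.54851839],
       [  0.        ,   0.        ,   1.        ]]), array([[ 9.94601561e-01,  1.00356172e-01,  2.63888762e-02,
         5.45057628e-01],
       [-1.03767267e-01,  9.62626357e-01,  2.50165645e-01,
        -5.29961411e-02],
       [-2.96961289e-04, -2.51553443e-01,  9.67843364e-01,
         3.15514488e-01],
       [ 0.00000000e+00,  0.00000000e+00,  0.00000000e+00,
         1.00000000e+00]]))
```

View pics/wrist2.png

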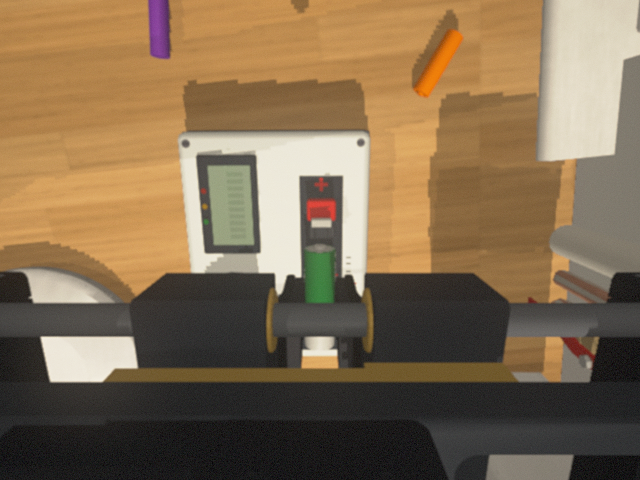

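View pics/scene2.png

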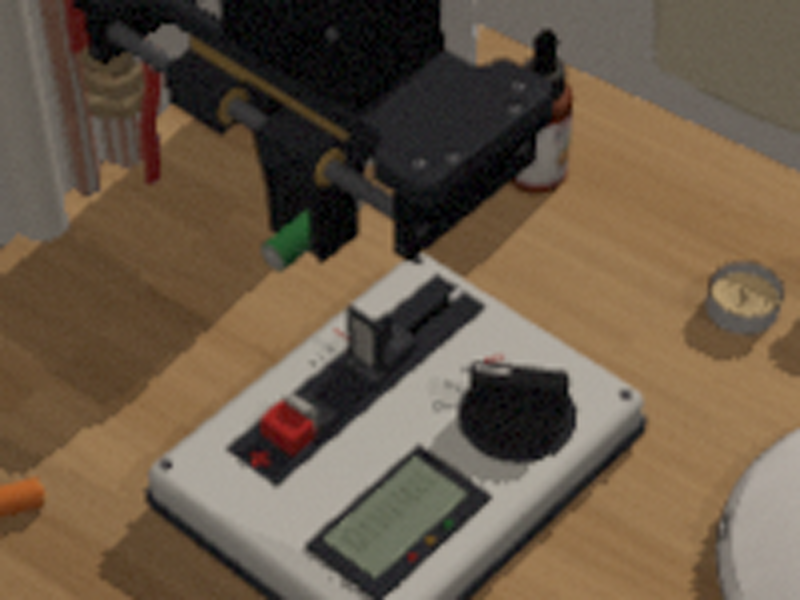

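```bash
python3 - <<'E'
from h import *
im=cv2.imread('pics/wrist2.png')[120:290,170:380]
cv2.imwrite('pics/w2c.png',cv2.resize(im[50:150,90:210],None,fx=6,fy=6,interpolation=cv2.INTER_CUBIC))
np.set_printoptions(precision=4,suppress=True)
for p in [(185,143),(361,142)]: print(onz('wrist',p,0.034))
E
```

```text
[ 0.4442 -0.0349  0.034 ]
[ 0.5766 -0.0474  0.034 ]
```

View pics/w2c.png

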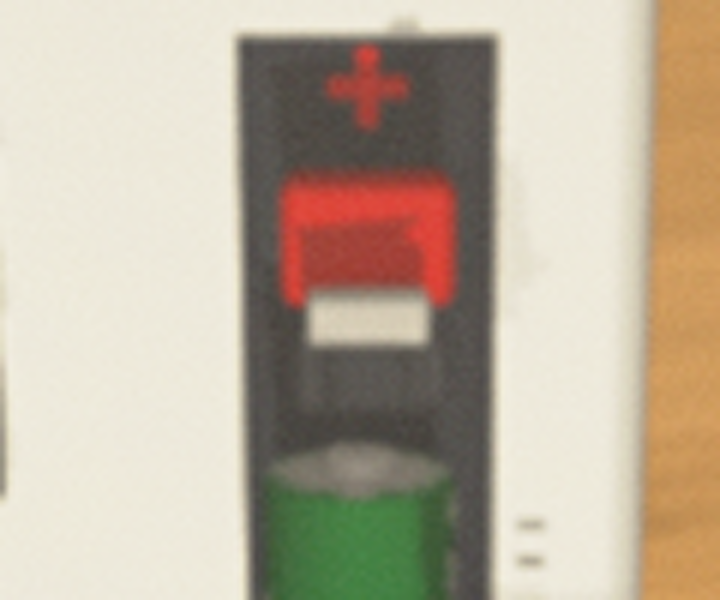

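```bash
python3 - <<'E'
from h import *
np.set_printoptions(precision=4,suppress=True)
a=-0.1015; C=np.array([.501,-.1305]); X=np.array([np.cos(a),np.sin(a)]);Y=np.array([-np.sin(a),np.cos(a)])
def T(p): d=p[:2]-C; return np.array([d@X,d@Y])
pc=onz('wrist',(321.3,227.5),.0485); print('bend',pc,T(pc))
lt=onz('wrist',(321.3,218.3),.054); print('liptop',lt,T(lt))
blk=onz('wrist',(321.3,120+50+240/6),.047); print('blk',blk,T(blk))
for z in (.155,.157):
    e=onz('wrist',(319.6,248),z); print('end',e,T(e))
e=onz('wrist',(260+268/6,170+530/6),.157);f=onz('wrist',(260+448/6,170+530/6),.157);print('cellsides',(e+f)/2,np.linalg.norm(e-f),T((e+f)/2))
o=arm.observe();p=o['ee_pos'];print(p,T(p))
for q in ['plus_contact','cell_plus','slide_face','cell_seat']:
    arm_r=arm.mark_of('scene',q)
    print(q,[(np.round(x['location'],4).tolist(),round(float(x['confidence']),2),T(np.array(x['location']))) for x in arm_r[:2]])
# scene: slide face pixel estimate & red block; project candidates
S=lambda x,y,z:np.r_[C+x*X+y*Y,z]
for nm,P in [('plus y25',S(.036,.025,.0485)),('slide top -15',S(.036,-.015,.072))]:
    print(nm,(proj('scene',P)-[220,130])*4)
E
```

```text
bend [ 0.5405 -0.107   0.0485] [0.0369 0.0274]
liptop [ 0.5413 -0.0989  0.054 ] [0.0369 0.0355]
blk [ 0.5418 -0.0939  0.047 ] [0.0369 0.0406]
end [ 0.5405 -0.0941  0.155 ] [0.0356 0.0402]
end [ 0.5405 -0.0936  0.157 ] [0.0356 0.0408]
cellsides [ 0.5401 -0.0985  0.157 ] 0.013833399204257989 [0.0356 0.0358]
[ 0.5375 -0.1181  0.1526] [0.035 0.016]
plus_contact [([0.5396, -0.1091, 0.0443], 0.68, array([0.0362, 0.0252]))]
cell_plus [([0.4398, 0.0824, 0.0065], 0.73, array([-0.0825,  0.2056])), ([0.6314, -0.0187, 0.0056], 0.56, array([0.1184, 0.1244]))]
slide_face [([0.5398, -0.1498, 0.0451], 0.67, array([ 0.0406, -0.0153])), ([0.5325, -0.1184, 0.1485], 0.63, array([0.0301, 0.0152]))]
cell_seat [([0.5415, -0.1333, 0.0431], 0.59, array([0.0406, 0.0013])), ([0.4223, -0.319, 0.0001], 0.21, array([-0.0592, -0.1955]))]
plus y25 [[305.6799 398.6519]]
slide top -15 [[363.2257 316.9681]]
```

```bash
python3 -m crank '[[[0.001,0,0],[0,0,0]],[[0,0,0],[0,0,0]],[[0,0,0],[0,0,0]]]'; python3 - <<'E'
from bench import arm
for i in range(4):
    print(arm.observe()['ee_pos']); arm.read_camera('top')
E
```

```text
time: 6.65
ee_pos: [0.5389, -0.1195, 0.1531]
tcp_rot: [0.0, 0.742, 0.67, 0.0]
force: [-0.0, 0.7, -0.1]
grip_width: 0.0135
[ 0.53891847 -0.11947115  0.1531108 ]
[ 0.5388923  -0.11956903  0.15309264]
[ 0.53887558 -0.1196135   0.15308015]
[ 0.53885414 -0.11967972  0.15308468]
```

```bash
python3 -m crank '[[[0,0,-0.035],[0,0,0]],[[0,0,-0.035],[0,0,0]],[[0,0,-0.021],[0,0,0]],[[0,0,0],[0,0,0]],[[0,0,0],[0,0,0]]]'; python3 - <<'E'
from h import *
crop('scene',220,130,200,150,4,'pics/scene3.png')
cv2.imwrite('pics/wrist3.png',arm.read_camera('wrist')[100:400,160:500,::-1].repeat(2,0).repeat(2,1))
E
```

```text
time: 7.35
ee_pos: [0.5391, -0.1201, 0.0624]
tcp_rot: [0.0, 0.743, 0.67, -0.0]
force: [0.9, 0.4, 0.0]
grip_width: 0.0136
```

View pics/scene3.png

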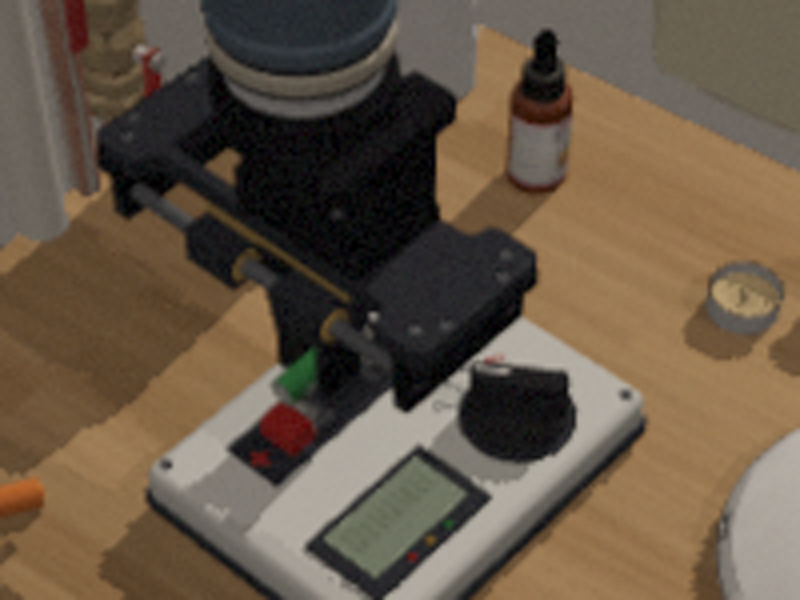

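View pics/wrist3.png

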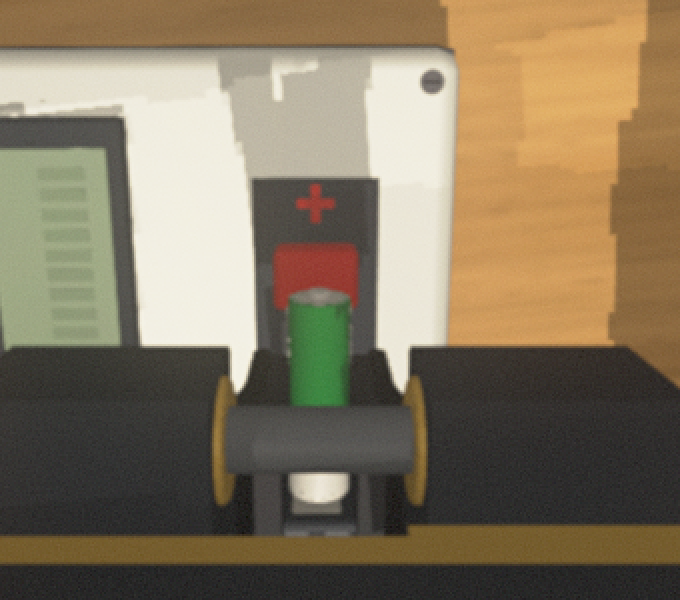

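```bash
python3 -m crank '[[[-0.0012,-0.004,0],[0,0,0]],[[-0.0005,-0.004,0],[0,0,0]],[[-0.0004,-0.004,0],[0,0,0]],[[-0.0004,-0.0045,0],[0,0,0]],[[0,0,0],[0,0,0]]]'; python3 -m crank '[[[0,0,0],[0,0,0]],[[0,0,0],[0,0,0]]]'; python3 - <<'E'
from h import *
crop('scene',220,130,200,150,4,'pics/scene4.png')
cv2.imwrite('pics/wrist4.png',arm.read_camera('wrist')[150:400,160:500,::-1].repeat(2,0).repeat(2,1))
E
```

```text
time: 7.95
ee_pos: [0.5368, -0.1365, 0.0624]
tcp_rot: [0.0, 0.743, 0.67, 0.0]
force: [1.5, 3.8, 1.3]
grip_width: 0.0139
time: 8.15
ee_pos: [0.5366, -0.1358, 0.0621]
tcp_rot: [-0.0, 0.742, 0.67, 0.0]
force: [1.7, 3.2, 1.1]
grip_width: 0.0136
```

View pics/scene4.png

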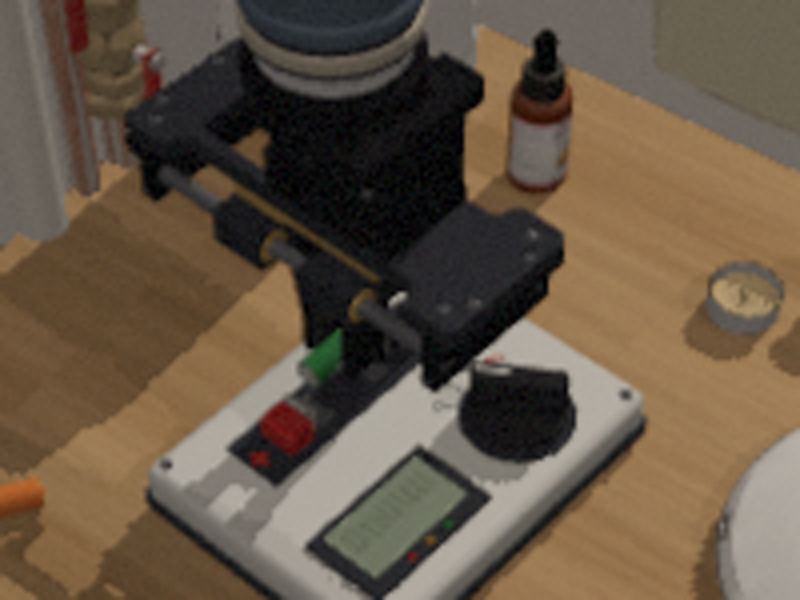

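View pics/wrist4.png

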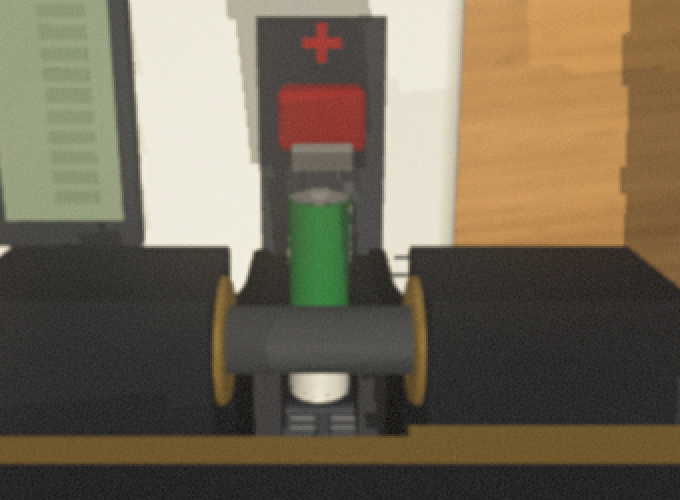

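```bash
python3 - <<'E'
from h import *
np.set_printoptions(precision=4,suppress=True)
a=-0.1015; C=np.array([.501,-.1305]); X=np.array([np.cos(a),np.sin(a)]);Y=np.array([-np.sin(a),np.cos(a)])
T=lambda p: np.array([(p[:2]-C)@X,(p[:2]-C)@Y])
print('bend',T(onz('wrist',(321,150+170/2),.0485)),'lip',T(onz('wrist',(321,150+144/2),.054)))
for z in (.065,.068): print('end',T(onz('wrist',(319.6,248.7),z)))
print('top rim',T(onz('wrist',(319.6,150+188/2),.0737)))
print('tcp',T(arm.observe()['ee_pos']))
E
```

```text
bend [0.0372 0.025 ] lip [0.0372 0.0327]
end [0.0365 0.0223]
end [0.0365 0.0232]
top rim [0.0365 0.0268]
tcp [ 0.0359 -0.0017]
```

```bash
python3 -m crank '[[[0,0,-0.007],[0,0,0]],[[0,0,-0.007],[0,0,0]],[[0,0,-0.005],[0,0,0]],[[0,0,-0.003],[0,0,0]],[[0,0,0],[0,0,0]]]'; python3 -m crank '[[[0,0,0],[0,0,0]],[[0,0,0],[0,0,0]]]'; python3 - <<'E'
from h import *
cv2.imwrite('pics/wrist5.png',arm.read_camera('wrist')[150:400,160:500,::-1].repeat(2,0).repeat(2,1))
E
```

```text
time: 8.75
ee_pos: [0.5365, -0.1362, 0.0396]
tcp_rot: [0.0, 0.742, 0.67, -0.0]
force: [1.0, 2.8, -2.0]
grip_width: 0.0136
time: 8.95
ee_pos: [0.5364, -0.1361, 0.0398]
tcp_rot: [-0.0, 0.742, 0.67, -0.0]
force: [1.6, 1.9, -0.9]
grip_width: 0.0135
```

View pics/wrist5.png

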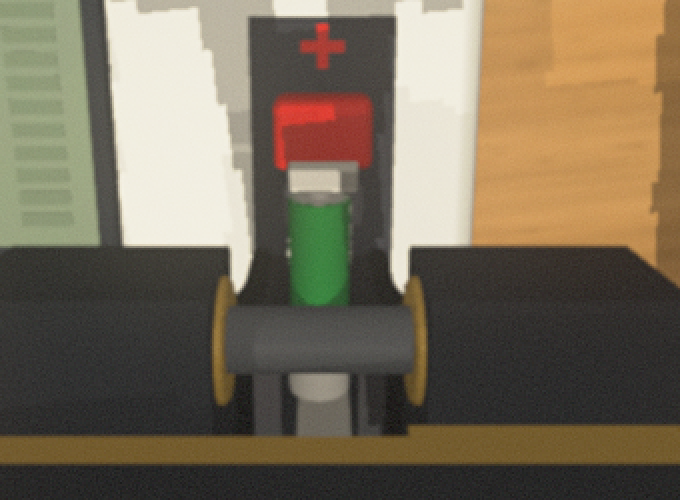

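The cell now sits below the lip, clear of the contact, with its end at about (318,195) and the lip's lower edge at about 192. I'll release it.

```bash
python3 -m crank '[[[0,0,0],[0,0,0]],[[0,0,0],[0,0,0]],[[0,0,0],[0,0,0]],[[0,0,0],[0,0,0]],[[0,0,0],[0,0,0]]]' 0.4; python3 - <<'E'
from h import *
cv2.imwrite('pics/wrist6.png',arm.read_camera('wrist')[150:400,160:500,::-1].repeat(2,0).repeat(2,1))
E
```

```text
time: 9.5
ee_pos: [0.5363, -0.1366, 0.0401]
tcp_rot: [0.0, 0.743, 0.67, -0.0]
force: [1.1, -0.1, -0.4]
grip_width: 0.0342
```

View pics/wrist6.png

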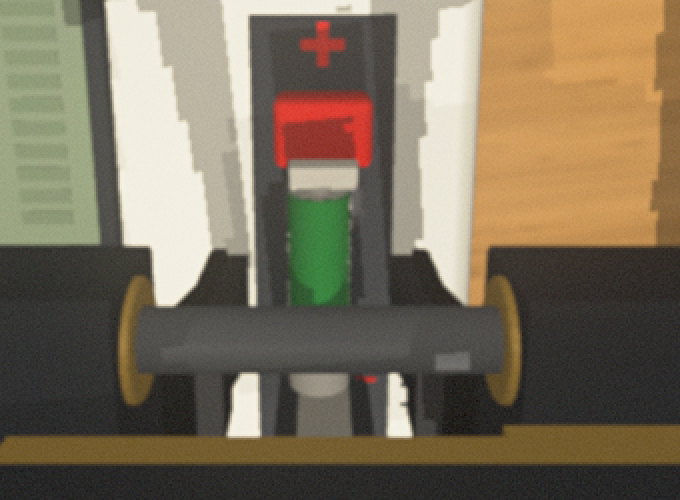

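```bash
python3 -m crank '[[[0,0,0.015],[0,0,0]],[[0,0,0.035],[0,0,0]],[[0,0,0.04],[0,0,0]],[[0,-0.02,0.02],[0,0,0]],[[0,-0.02,0],[0,0,0]]]'; python3 -m crank '[[[0,-0.02,0],[0,0,0]],[[0,0,0],[0,0,0]],[[0,0,0],[0,0,0]]]';python3 - <<'E'
from h import *
cv2.imwrite('pics/wrist7.png',arm.read_camera('wrist')[:,:,::-1])
crop('scene',220,170,200,150,4,'pics/scene7.png')
np.set_printoptions(precision=4,suppress=True)
print(arm.observe()['ee_pos'],info('wrist')[1])
for q in ['plus_contact','cell_plus','slide_face','cell','dial_grip']:
    arm_r=arm.mark_of('wrist',q)
    print(q,[(np.round(x['location'],4).tolist(),round(float(x['confidence']),2)) for x in arm_r[:2]])
E
```

```text
time: 10.05
ee_pos: [0.5389, -0.1771, 0.1547]
tcp_rot: [0.003, 0.742, 0.671, 0.003]
force: [0.5, -0.6, -0.1]
grip_width: 0.0349
time: 10.35
ee_pos: [0.5363, -0.196, 0.1506]
tcp_rot: [-0.0, 0.743, 0.67, 0.0]
force: [-0.6, 0.3, 0.2]
grip_width: 0.0346
[ 0.5365 -0.1948  0.1501] [[ 0.9949  0.0973  0.0249  0.5437]
 [-0.1004  0.9632  0.2492 -0.1273]
 [ 0.0003 -0.2505  0.9681  0.313 ]
 [ 0.      0.      0.      1.    ]]
plus_contact [([0.5405, -0.1063, 0.0408], 0.55)]
cell_plus [([0.5386, -0.1115, 0.0424], 0.57), ([0.5367, -0.1315, 0.0446], 0.21)]
slide_face [([0.5389, -0.1586, 0.0451], 0.73)]
cell [([0.5349, -0.1341, 0.0392], 0.97)]
dial_grip [([0.4639, -0.1683, 0.059], 0.72)]
```

View pics/wrist7.png

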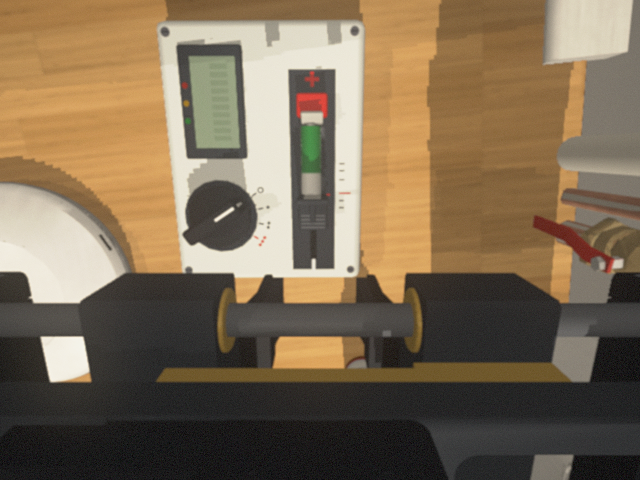

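View pics/scene7.png

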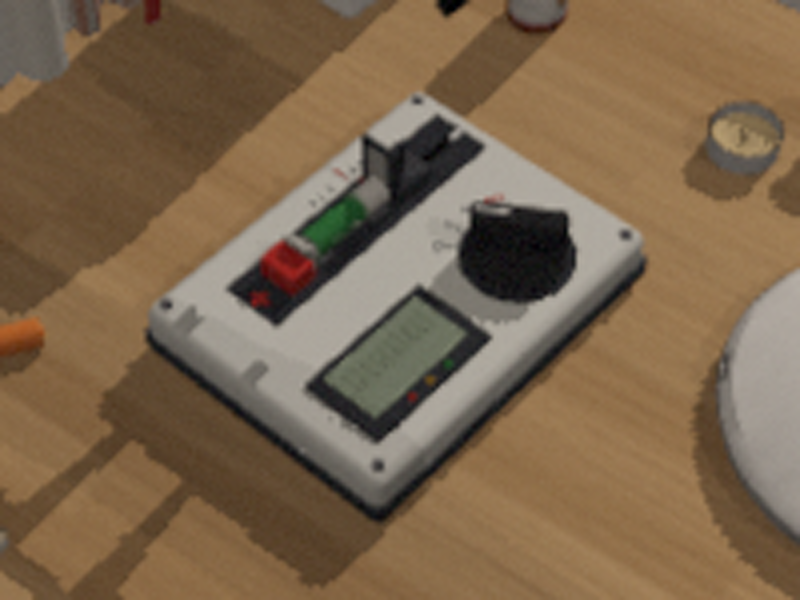

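The cell is seated in the cradle: in the wrist view it spans (312,122) to (312,197), between the contact and the slide. Next is the dial, whose bar centre is near (217,222).

```bash
python3 - <<'E'
from h import *
np.set_printoptions(precision=4,suppress=True)
im=arm.read_camera('wrist')
cv2.imwrite('pics/dial.png',cv2.resize(im[160:280,160:300,::-1],None,fx=5,fy=5,interpolation=cv2.INTER_CUBIC))
a=-0.1015; C=np.array([.501,-.1305]); X=np.array([np.cos(a),np.sin(a)]);Y=np.array([-np.sin(a),np.cos(a)])
print('geom',C-.036*X-.043*Y)
print('screws wrist',[onz('wrist',p,.034) for p in [(165,31),(354,31),(187,270),(351,269)]])
E
```

```text
geom [ 0.4608 -0.1696]
screws wrist [array([ 0.4452, -0.0372,  0.034 ]), array([ 0.576 , -0.0505,  0.034 ]), array([ 0.4265, -0.2113,  0.034 ]), array([ 0.5601, -0.224 ,  0.034 ])]
```

View pics/dial.png

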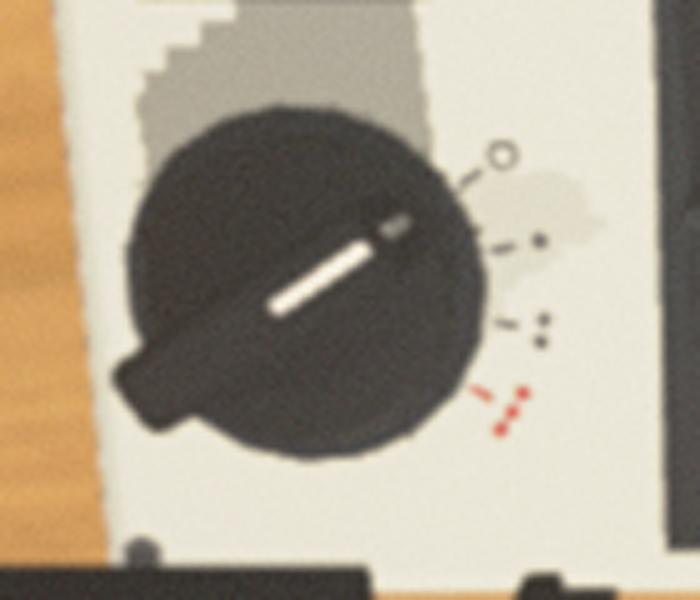

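```bash
python3 - <<'E'
from h import *
np.set_printoptions(precision=4,suppress=True)
print('skirt',onz('wrist',(221.6,216.4),.039))
p=onz('wrist',(160+270/5,160+307/5),.065);q=onz('wrist',(160+368/5,160+247/5),.065)
d=q-p;print('bar line',p,q,np.degrees(np.arctan2(d[1],d[0])))
o=arm.observe();print(o['ee_pos'],o['tcp_rot'],o['time'],o['q'])
E
```

```text
skirt [ 0.4637 -0.1695  0.039 ]
bar line [ 0.4654 -0.1685  0.065 ] [ 0.4804 -0.1615  0.065 ] 24.962717080276878
[ 0.5365 -0.1956  0.15  ] [-0.0001  0.7421  0.6703  0.    ] 10.75 [-0.1926  0.4224  0.6144  1.8899 -0.3013  0.9222  0.4633]
```

```bash
python3 -m crank '[[[-0.0106,0.0037,0],[0,0,-0.142]],[[-0.0106,0.0037,0],[0,0,-0.142]],[[-0.0106,0.0037,0],[0,0,-0.142]],[[-0.0106,0.0037,0],[0,0,-0.142]],[[-0.0106,0.0037,0],[0,0,-0.142]]]'; python3 -m crank '[[[-0.0106,0.0037,0],[0,0,-0.142]],[[-0.0106,0.0037,0],[0,0,-0.142]],[[0,0,0],[0,0,0]],[[0,0,0],[0,0,0]],[[0,0,0],[0,0,0]]]'; python3 - <<'E'
from h import *
np.set_printoptions(precision=4,suppress=True)
o=arm.observe();print(o['ee_pos'],o['q'])
w,x,y,z=o['tcp_rot'];print('jaw deg',np.degrees(np.arctan2(y*y-x*x,2*x*y)))
cv2.imwrite('pics/wrist8.png',arm.read_camera('wrist')[:,:,::-1])
print('bowl', tri(('top',(385,358)),('scene',(452,270))))
print('dial proj',proj('wrist',[[.462,-.170,.065],[.462,-.170,.039]]))
E
```

```text
time: 11.25
ee_pos: [0.483, -0.1774, 0.15]
tcp_rot: [-0.0, 0.93, 0.368, 0.0]
force: [1.0, -0.5, -0.6]
grip_width: 0.0352
time: 11.75
ee_pos: [0.463, -0.1704, 0.1503]
tcp_rot: [0.0, 0.972, 0.236, 0.0]
force: [0.7, 0.1, 0.5]
grip_width: 0.0343
[ 0.463  -0.1704  0.1503] [-0.4656  0.3525  0.9127  2.0722 -0.3621  0.8802 -0.4411]
jaw deg -62.67494373845786
bowl [ 0.2718 -0.2209  0.0151]
dial proj [[317.3218 250.0584]
 [317.4167 241.2336]]
```

View pics/wrist8.png

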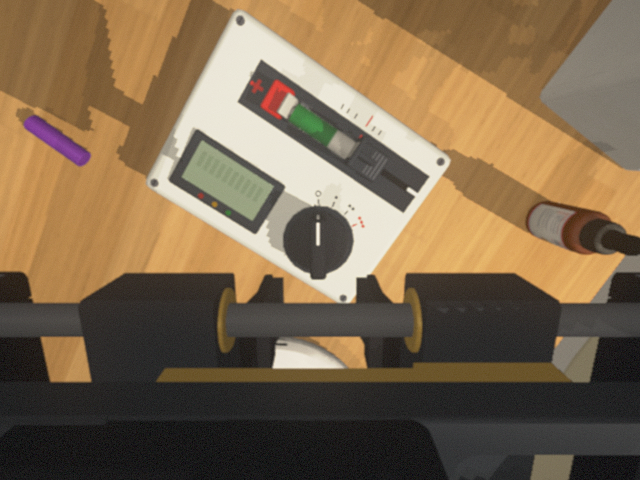

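```bash
python3 -m crank '[[[0,0,0],[0,0,-0.14]],[[0,0,0],[0,0,-0.14]],[[0,0,0],[0,0,-0.14]],[[0,0,0],[0,0,-0.14]],[[0,0,0],[0,0,0]]]';  python3 -c "
from bench import arm;print(arm.observe()['q'].round(3))"
```

```text
time: 12.3
ee_pos: [0.4625, -0.1706, 0.15]
tcp_rot: [0.001, 0.999, -0.042, -0.0]
force: [-0.4, 0.1, -0.1]
grip_width: 0.0347
[-0.565  0.412  1.066  2.076 -0.458  0.91  -0.898]
```

```bash
python3 -m crank '[[[0,0,0],[0,0,-0.14]],[[0,0,0],[0,0,-0.14]],[[0,0,0],[0,0,-0.14]],[[0,0,0],[0,0,-0.14]],[[0,0,0],[0,0,0]]]';  python3 -c "
from bench import arm;print(arm.observe()['q'].round(3))"
```

```text
time: 12.8
ee_pos: [0.4623, -0.1705, 0.1499]
tcp_rot: [0.001, 0.949, -0.316, -0.0]
force: [-0.1, 0.3, 0.1]
grip_width: 0.0347
[-0.642  0.492  1.209  2.079 -0.568  0.958 -1.337]
```

```bash
python3 -m crank '[[[0,0,0],[0,0,0.14]],[[0,0,0],[0,0,0.14]],[[0,0,0],[0,0,0.14]],[[0,0,0],[0,0,0.14]],[[0,0,0],[0,0,0]]]'; python3 -m crank '[[[0,0,0],[0,0,0.14]],[[0,0,0],[0,0,0.14]],[[0,0,0],[0,0,0.14]],[[0,0,0],[0,0,0.14]],[[0,0,0],[0,0,0]]]';python3 -m crank '[[[0,0,-0.025],[0,0,0]],[[0,0,-0.025],[0,0,0]],[[0,0,-0.02],[0,0,0]],[[0,0,0],[0,0,0]],[[0,0,0],[0,0,0]]]';  python3 - <<'E'
from h import *
o=arm.observe();print(o['q'].round(3))
w,x,y,z=o['tcp_rot'];print('jaw deg',np.degrees(np.arctan2(y*y-x*x,2*x*y)))
cv2.imwrite('pics/wrist9.png',arm.read_camera('wrist')[:,:,::-1])
E
```

```text
time: 13.3
ee_pos: [0.4624, -0.1703, 0.1504]
tcp_rot: [-0.001, 0.999, -0.04, 0.001]
force: [-0.1, 0.1, -0.1]
grip_width: 0.0346
time: 13.8
ee_pos: [0.4623, -0.1704, 0.1502]
tcp_rot: [-0.0, 0.972, 0.235, 0.0]
force: [-1.4, -0.9, -0.1]
grip_width: 0.0346
time: 14.3
ee_pos: [0.4623, -0.1707, 0.0803]
tcp_rot: [0.0, 0.972, 0.234, -0.0]
force: [0.0, 0.5, 0.4]
grip_width: 0.0347
[-0.355  0.46   0.796  2.128 -0.488  0.741 -0.339]
jaw deg -62.93696724654292
```

View pics/wrist9.png

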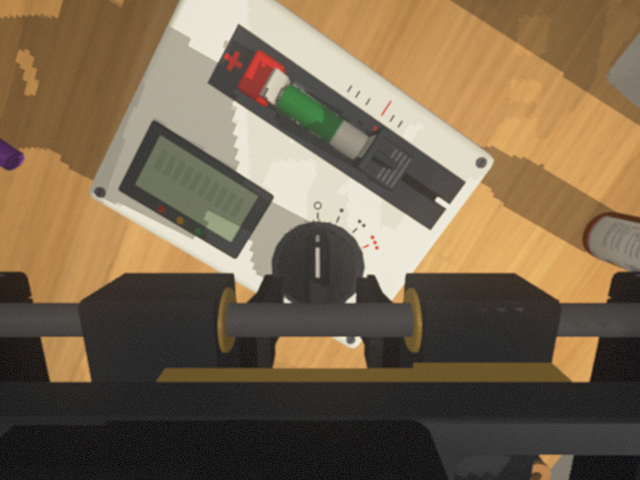

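```bash
python3 -m crank '[[[0,0,-0.015],[0,0,0]],[[0,0,-0.015],[0,0,0]],[[0,0,-0.005],[0,0,0]],[[0,0,0],[0,0,0]],[[0,0,0],[0,0,0]]]'; python3 -m crank '[[[0,0,0],[0,0,0]],[[0,0,0],[0,0,0]],[[0,0,0],[0,0,0]],[[0,0,0],[0,0,0]],[[0,0,0],[0,0,0]]]' 0.05;  python3 - <<'E'
from h import *
o=arm.observe();print(o['q'].round(3),o['wrist_torque'])
w,x,y,z=o['tcp_rot'];print('jaw deg',np.degrees(np.arctan2(y*y-x*x,2*x*y)))
E
```

```text
time: 14.85
ee_pos: [0.4621, -0.1705, 0.045]
tcp_rot: [0.0, 0.972, 0.235, -0.0]
force: [0.3, 0.0, -0.2]
grip_width: 0.0352
time: 15.35
ee_pos: [0.462, -0.1697, 0.0453]
tcp_rot: [-0.001, 0.972, 0.235, -0.0]
force: [-0.9, 2.5, 4.2]
grip_width: 0.0122
[-0.301  0.515  0.732  2.149 -0.557  0.674 -0.279] [0.39653738 0.43972719 0.05756182]
jaw deg -62.78931901517854
```

```bash
python3 -m crank '[[[0,0,0],[0,0,-0.08]],[[0,0,0],[0,0,-0.08]],[[0,0,0],[0,0,-0.08]],[[0,0,0],[0,0,-0.08]],[[0,0,0],[0,0,-0.08]]]';  python3 -m crank '[[[0,0,0],[0,0,-0.08]],[[0,0,0],[0,0,-0.08]],[[0,0,0],[0,0,-0.08]],[[0,0,0],[0,0,-0.08]],[[0,0,0],[0,0,-0.08]]]';python3 - <<'E'
from h import *
o=arm.observe();print(o['q'].round(3),o['wrist_torque'])
w,x,y,z=o['tcp_rot'];print('jaw deg',np.degrees(np.arctan2(y*y-x*x,2*x*y)))
cv2.imwrite('pics/wrist10.png',arm.read_camera('wrist')[:,:,::-1])
E
```

```text
time: 15.85
ee_pos: [0.4621, -0.1699, 0.0453]
tcp_rot: [-0.0, 0.999, 0.036, -0.0]
force: [-0.9, 1.8, 3.6]
grip_width: 0.0122
time: 16.35
ee_pos: [0.4621, -0.1701, 0.0453]
tcp_rot: [-0.0, 0.987, -0.163, -0.0]
force: [-2.1, 1.2, 3.3]
grip_width: 0.0122
[-0.441  0.603  0.946  2.155 -0.74   0.752 -0.9  ] [0.24424086 0.42310353 0.10681238]
jaw deg -108.80520270564409
```

View pics/wrist10.png

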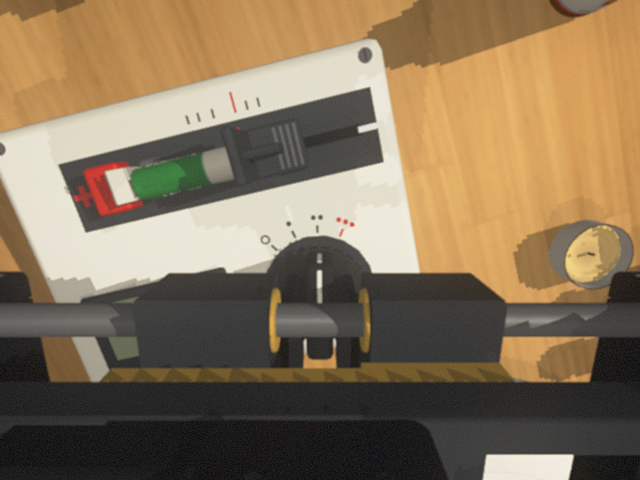

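```bash
python3 -m crank '[[[0,0,0],[0,0,-0.08]],[[0,0,0],[0,0,-0.08]],[[0,0,0],[0,0,-0.08]],[[0,0,0],[0,0,-0.08]],[[0,0,0],[0,0,-0.05]]]';  python3 -m crank '[[[0,0,0],[0,0,0]],[[0,0,0],[0,0,0]],[[0,0,0],[0,0,0]]]';python3 - <<'E'
from h import *
o=arm.observe();print(o['q'].round(3),o['wrist_torque'])
w,x,y,z=o['tcp_rot'];print('jaw deg',np.degrees(np.arctan2(y*y-x*x,2*x*y)))
cv2.imwrite('pics/wrist11.png',arm.read_camera('wrist')[:,:,::-1])
cv2.imwrite('pics/wrist11c.png',cv2.resize(arm.read_camera('wrist')[170:370,230:430,::-1],None,fx=3,fy=3))
E
```

```text
time: 16.9
ee_pos: [0.462, -0.1702, 0.0453]
tcp_rot: [0.0, 0.94, -0.342, -0.0]
force: [-1.1, 1.1, 4.0]
grip_width: 0.0123
time: 17.2
ee_pos: [0.462, -0.1702, 0.0452]
tcp_rot: [-0.0, 0.94, -0.34, -0.0]
force: [-1.5, 0.9, 5.2]
grip_width: 0.0118
[-0.494  0.655  1.038  2.157 -0.821  0.801 -1.187] [0.31163665 0.61046176 0.1145239 ]
jaw deg -129.80204022513115
```

View pics/wrist11.png

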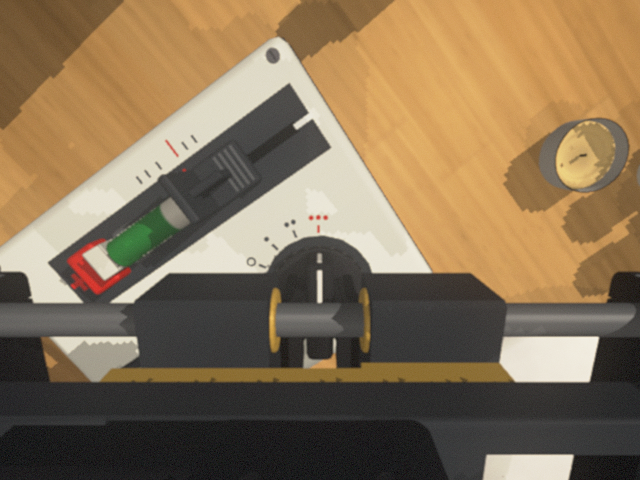

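View pics/wrist11c.png

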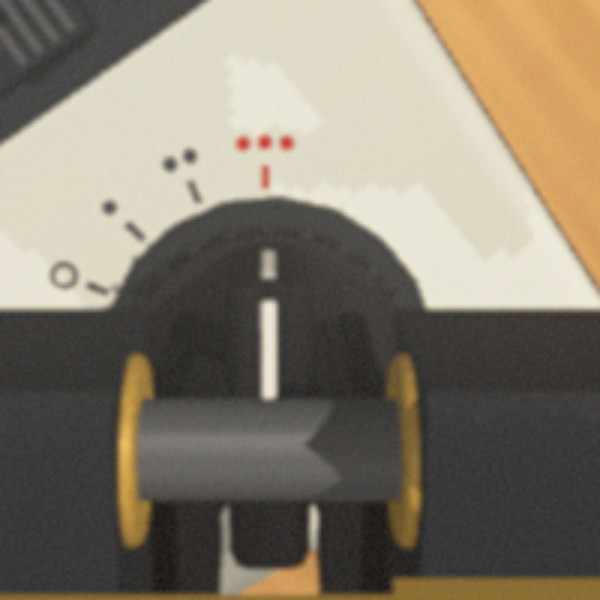

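The pointer line (crop 267,300) lines up with the three red pips (265,145), and the wrist moment about z is 0.115 N m, close to the stated 0.12 that holds the third click. I'll check the cell and bystanders once more before handing in.

```bash
python3 -m crank '[[[0,0,0],[0,0,0]],[[0,0,0],[0,0,0]],[[0,0,0],[0,0,0]],[[0,0,0],[0,0,0]],[[0,0,0],[0,0,0]]]'; python3 - <<'E'
from h import *
im=arm.read_camera('wrist');cv2.imwrite('pics/w12.png',cv2.resize(im[150:310,30:230,::-1],None,fx=3,fy=3))
cv2.imwrite('pics/top12.png',arm.read_camera('top')[:,:,::-1])
for n,q in [('top','tealight'),('top','spool'),('top','dropper'),('wrist','cell_plus'),('wrist','plus_contact'),('wrist','slide_face')]:
    print(q,[(np.round(x['location'],4).tolist(),round(float(x['confidence']),2)) for x in arm.mark_of(n,q)[:2]])
o=arm.observe();print(o['wrist_torque'],o['time'])
E
```

```text
time: 17.8
ee_pos: [0.462, -0.1702, 0.0452]
tcp_rot: [-0.0, 0.94, -0.34, -0.0]
force: [-1.8, 1.6, 5.2]
grip_width: 0.0119
tealight [([0.4219, -0.3222, 0.0001], 0.84)]
spool [([0.3637, 0.1442, 0.0028], 0.52), ([0.5361, -0.1095, 0.0437], 0.19)]
dropper [([0.5622, -0.3403, 0.0017], 0.92)]
cell_plus [([0.5357, -0.113, 0.0418], 0.84)]
plus_contact [([0.5404, -0.1055, 0.0409], 0.78)]
slide_face [([0.5349, -0.135, 0.0355], 0.72), ([0.5392, -0.1578, 0.0455], 0.56)]
[0.26409682 0.63839671 0.15311415] 18.2
```

View pics/w12.png

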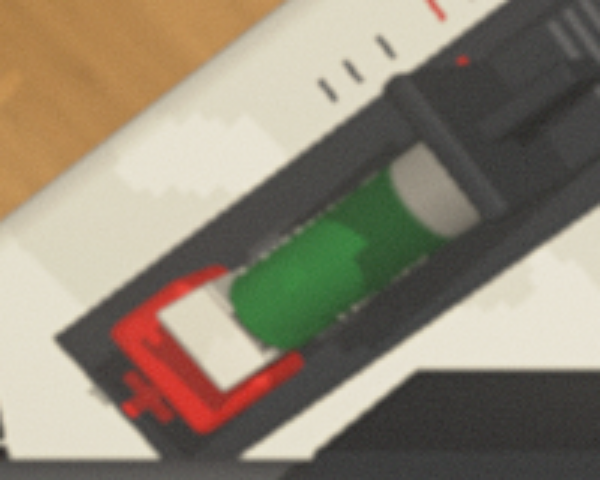

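View pics/top12.png

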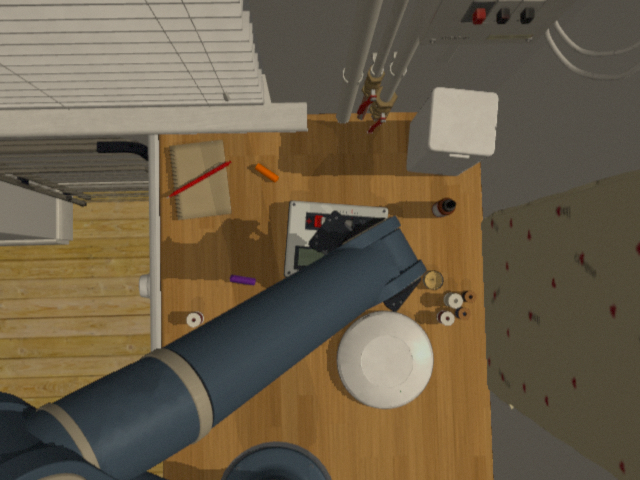

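```bash
python3 -c "
from bench import arm
print(arm.close_job())"
```

```text
the job is handed in; nothing more can be done
None
```

I loaded the green AA cell into the cradle, plus end against the fixed contact, and released it so the slide clamped it. I then turned the dial to the third click and handed the job in at about 18 s with the gripper still holding it. No verdict was reported.

**Cell:** The last pictures show it lying straight between the contact and the slide. After release, the slide's red index dot lined up with the red mark on the scale, which I take to be the seated position.

**Dial:** The pointer lines up with the three red pips. The tool turned 67°, or 1.17 rad, against the 1.152 rad of the third click. The wrist moment read 0.11–0.15 N m, close to the stated 0.12 needed to hold it. A small side force of about 1–2 N and a steady 5 N upward remained on the tool.

**Bystanders:** The tealight, spool and dropper bottle were found within about 3 mm of where they started, which is inside the measuring error.

**Disagreement:** The network's point estimates put the cell's plus end about 9 mm from the contact point (mostly along the cradle) in the last wrist view. After release the same estimates gave about 6 mm. I went by the enlarged pictures and the slide's index dot instead. Those estimates are good to about 4 mm each, and the wrist camera had read 1 to 3 mm off along y earlier.

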